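Put the balance's check weights back in their case

ROBOT

A 6-joint arm with a two-finger parallel gripper is mounted at the origin on the work surface. World frame = base frame: x ahead of the robot, y to its left, z up, the work surface at z = 0. Lengths are in m, angles in degrees, forces in N, time in s.
With the tool pointing down it reaches from about 0.375 to 0.925 m from the base axis. Payload 5.7 kg.
Tool frame: the origin (TCP) lies between the finger pads; the fingertips stand 14 mm ahead of it and the grasp point (between the pads) lies 5 mm behind it; z points along the fingers, y is the direction in which the jaws open and shut (so a half turn about z gives the same grasp; the last joint's range is limited). The gripper opens to 88 mm and grips with 3 to 60 N. Pads are 20 mm wide; open, the fingers measure 115 mm over their backs; the gripper's body (75 mm by 178 mm) begins 61 mm behind the grasp point.
Start: joints at [-79.246, 20.558, 86.54, -0, 72.909, -6.595], TCP at [0.179, -0.573, 0.237] pointing down, gripper open.
Joint ranges: [-170.27, 170.27], [-57.76, 135], [12.27, 136.19], [-55.21, 235.2], [11.17, 155.16], [-170.74, 170.74]. Speed limits (degrees/s): [136.94, 136.94, 180, 180, 180, 180].

INTERFACE

Orientations are given as [roll, pitch, yaw] about the fixed x, y, z axes, in that order (R = Rz(yaw) Ry(pitch) Rx(roll)).
In Python, from bench import env gives the robot as it stands. The module is installed in compiled form; this text tells all that it offers.
- The arm moves only by the shell command python3 -m creep 'ROWS'. ROWS is JSON, a list of rows, each a list of 7 numbers: the shift along the tool's x, y, z normalised to -1 to 1, where 1 is 0.025 m, then the turn, a rotation vector about the tool's x, y, z normalised to -1 to 1, where 1 is 0.1 rad, then the gripper command: -1 is fully open, 1 is shut, values between are in proportion. A call has 1 to 8 rows; each row shifts and turns the pose as measured when the row begins, along the tool's axes as they then stand; what a row does not reach is not made up. A row lasts 1/10 s, in which the tool goes at most 50 mm and 8.59 degrees, less where a joint would pass 70% of its speed; a pose out of reach is approached as far as the arm can. A call with a number of a shift or a turn outside -1 to 1 is refused whole. A call with a gripper value outside its range is refused whole. The fingers move at their own pace and stop on an object; the grip force is fixed at half the most. Time passes only in rows, so rows that do not move let the fingers close. It gives the time, the measured TCP pose, the force and the opening at its end, in the units of the state.
- env.read_state(): the state, without advancing time (a new reading comes with each control period).
- env.capture(name): name is "scene" or "top" or "wrist"; returns (picture, depth): 480x640x3 uint8, red, green, blue; 480x640 float32, m along the optical axis (not along the pixel's ray), 0 where there is no reading.
- env.get_calibration(name): a dict with "fovy" (degrees; the focal length in pixels is half the picture's height over the tangent of half this angle, whatever the lens; pixels are square), "cx", "cy" (the principal point, pixels), "R" (3x3) and "t" (3): a world point X has camera coordinates R X + t; the wrist camera has in their place "mount" (4x4, takes a point from camera to tool coordinates, whose origin is the TCP and whose axes are the flange's). Camera axes: x right, y down, z forward; pixel columns grow to the right and rows downward; lengths in m; the calibration is good to about 2 mm. The wrist camera is an equidistant fisheye: a pixel r from the principal point sees the ray r / f radians off the axis. A picture is of the moment at which its call begins: read the wrist's pose just before it. get_calibration takes no time and is no camera call.
- env.close_job(): hands the job in, once; it reports no verdict.
The state is a dict: "t": time; "joints": joint angles; "joint_velocities": joint speeds; "effort": joint torques, N m; "tool_pos": TCP position; "ee_rot": TCP orientation; "ft_force": force on the tool from outside, world axes, zero at the start; "torque": the same for the moment, N m; "width": finger opening in m.
Only numpy, scipy, OpenCV 4.12 (cv2) and the standard library are available. Lean on these libraries where they do the work, as an engineer would, in place of code of your own. Each camera call takes 0.05 s, during which the arm holds its last target. There are 200 camera calls.

TASK

Collect the four knobbed check weights scattered over the bench and stand each one upright in the case, in its own pocket: the largest weight in the widest hole, and so on down to the smallest weight in the narrowest hole. Set them down rather than dropping them, and leave the two flat-topped metal pots that look like weights standing where they are.

Things in the scene. Friction and masses are not known exactly. Their poses are not given: they have to be found in the camera images.
- weight_xl: The largest check weight: an upright steel cylinder 50 mm in diameter and 32 mm high with a narrower round knob on top (knob 24 mm across on a thinner neck; 48 mm high in all), about 500 g, loose. Origin at the centre of its underside, z up along its axis. Stands upright on the bench (surface at z = 0) at the start.
- weight_l: The second largest check weight: an upright steel cylinder 38 mm in diameter and 27 mm high with a narrower round knob on top (knob 18 mm across on a thinner neck; 41 mm high in all), about 250 g, loose. Origin at the centre of its underside, z up along its axis. Stands upright on the bench (surface at z = 0) at the start.
- weight_m: The third largest (second smallest) check weight: an upright steel cylinder 28 mm in diameter and 24 mm high with a narrower round knob on top (knob 13 mm across on a thinner neck; 36 mm high in all), about 120 g, loose. Origin at the centre of its underside, z up along its axis. Stands upright on the bench (surface at z = 0) at the start.
- weight_s: The smallest check weight: an upright steel cylinder 20 mm in diameter and 22 mm high with a narrower round knob on top (knob 10 mm across on a thinner neck; 32 mm high in all), about 60 g, loose. Origin at the centre of its underside, z up along its axis. Stands upright on the bench (surface at z = 0) at the start.
- pocket_xl: The largest pocket: fixed black 76 x 76 x 14 mm foam block with a round hole 66 mm wide, 10 mm deep (grey floor), for the largest weight. Origin: centre of its underside, 5 mm above the bench; hole floor 4 mm and block top 14 mm above it. x, y along its sides. The four fixed blocks stand two by two in any order, 78 mm between centres, in an open grey 170 x 170 mm case whose rim is 22 mm above the bench.
- pocket_l: The second largest pocket: fixed black 76 x 76 x 14 mm foam block with a round hole 54 mm wide, 10 mm deep (grey floor), for the second largest weight. Origin: centre of its underside, 5 mm above the bench; hole floor 4 mm and block top 14 mm above it. x, y along its sides. In the case with the other blocks.
- pocket_m: The third largest (second smallest) pocket: fixed black 76 x 76 x 14 mm foam block with a round hole 44 mm wide, 10 mm deep (grey floor), for the third largest (second smallest) weight. Origin: centre of its underside, 5 mm above the bench; hole floor 4 mm and block top 14 mm above it. x, y along its sides. In the case with the other blocks.
- pocket_s: The smallest pocket: fixed black 76 x 76 x 14 mm foam block with a round hole 36 mm wide, 10 mm deep (grey floor), for the smallest weight. Origin: centre of its underside, 5 mm above the bench; hole floor 4 mm and block top 14 mm above it. x, y along its sides. In the case with the other blocks.
- pot_wide: The wide metal sample pot, a look-alike: a plain steel cylinder 46 mm in diameter and 42 mm high with a flat top and no knob, loose, upright on the bench. It stays where it is. Origin at the centre of its underside, z up.
- pot_narrow: The narrow metal sample pot, a look-alike: a plain steel cylinder 32 mm in diameter and 34 mm high with a flat top and no knob, loose, upright on the bench. It stays where it is. Origin at the centre of its underside, z up.
Mind the look-alikes: they are no part of the job. What is shaped like the weight_m but blue, red or yellow is not meant.

How it is judged (in metres and radians):
At the end, for the whole second after the job is handed in: Each of the four weights stands upright (within 7 degrees) on the floor of its own pocket (its underside within 4 mm of the floor, its axis within 10 mm of the pocket's centre), released and at rest, and both flat-topped pots stand upright within 15 mm of where they began (horizontal distance between weight_xl and pocket_xl below 0.01 m and z of weight_xl in the frame of pocket_xl between 0 and 0.008 m and angle between each of weight_xl, weight_l, weight_m, weight_s, pot_wide, pot_narrow's own z axis and vertical below 0.12 rad and linear speed of each of weight_xl, weight_l, weight_m, weight_s below 0.02 m/s and horizontal distance between weight_l and pocket_l below 0.01 m and z of weight_l in the frame of pocket_l between 0 and 0.008 m and horizontal distance between weight_m and pocket_m below 0.01 m and z of weight_m in the frame of pocket_m between 0 and 0.008 m and horizontal distance between weight_s and pocket_s below 0.01 m and z of weight_s in the frame of pocket_s between 0 and 0.008 m and distance of each of pot_wide, pot_narrow from where it was at the start of the episode below 0.015 m); the robot touches nothing.
It fails at once if a weight is dropped (falls freely from more than about 12 mm, reaching 0.5 m/s out of the fingers) ((linear speed of weight_xl above 0.5 m/s and contact force between the fingers and weight_xl below 0.01 N) or (linear speed of weight_l above 0.5 m/s and contact force between the fingers and weight_l below 0.01 N) or (linear speed of weight_m above 0.5 m/s and contact force between the fingers and weight_m below 0.01 N) or (linear speed of weight_s above 0.5 m/s and contact force between the fingers and weight_s below 0.01 N)).
It fails at once if a flat-topped pot is shifted by more than 15 mm or tipped ((distance of pot_wide from where it was at the start of the episode above 0.015 m or angle between pot_wide's own z axis and vertical above 0.3 rad) or (distance of pot_narrow from where it was at the start of the episode above 0.015 m or angle between pot_narrow's own z axis and vertical above 0.3 rad)).
It also fails if it takes over 112 s, if anything falls off the work surface, if the arm or the gripper's body presses on something with over 40 N, if the wrist force passes 120 N, or if a joint passes its speed limit or range.

## Working session

There is one attempt and no reset: what is moved stays moved. The work goes in short steps, Python scripts to look and compute and a shell command to move; the robot and the scene stay as the last step left them, time stands still between calls to the robot, and variables do not carry over. Pictures are saved under pics/ and viewed, about 12 in all and at most 16, crops included, and the job is handed in when it is done.

```bash
mkdir -p pics
cat > h.py <<'E'
import numpy as np, cv2
from bench import env
from scipy.spatial.transform import Rotation as Ro
def f(c,h=480): return h/2/np.tan(np.radians(c["fovy"])/2)
def cloud(name):
    im,d=env.capture(name); c=env.get_calibration(name)
    v,u=np.mgrid[0:480,0:640]; F=f(c)
    P=np.stack([(u-c["cx"])/F*d,(v-c["cy"])/F*d,d],-1)
    W=(P-np.array(c["t"]))@np.array(c["R"])
    W[d==0]=np.nan
    return im,d,W
def ray(name,u,v,z):
    c=env.get_calibration(name);R=np.array(c["R"]);F=f(c)
    o=-R.T@np.array(c["t"]); r=R.T@np.array([(u-c["cx"])/F,(v-c["cy"])/F,1])
    return o+r*(z-o[2])/r[2]
def save(n,im): cv2.imwrite("pics/"+n,im[...,::-1])
E
python3 - <<'E'
from h import *
s=env.read_state();print(s["tool_pos"],s["ee_rot"],s["width"])
for n in("top","scene"):
    im,d,W=cloud(n);save(n+"1.png",im);c=env.get_calibration(n);print(n,c["fovy"],-np.array(c["R"]).T@c["t"],np.array(c["R"]).round(2).tolist())
print(np.array(env.get_calibration("wrist")["mount"]).round(3),env.get_calibration("wrist")["fovy"])
im,d,W=cloud("top")
m=((W[...,2]>0.012)&(W[...,2]<0.08)).astype(np.uint8)
n,l,st,ce=cv2.connectedComponentsWithStats(m)
for i in range(1,n):
    if st[i,4]>30:
        q=W[l==i];t=q[q[:,2]>np.nanmax(q[:,2])-.006]
        print(ce[i].round(),st[i],q.max(0).round(3),q.min(0).round(3),"top c",((t.max(0)+t.min(0))/2).round(4),"span",np.ptp(t,axis=0).round(3))
E
```

```text
[ 0.17878091 -0.57204931  0.23582838] [-1.79895920e+02 -1.09791727e-02  1.73507841e+01] 0.08810045857207945
top 48.32897702129643 [ 0.2776702  -0.07414912  1.29369729] [[-0.02, -1.0, 0.01], [-0.98, 0.02, -0.21], [0.2, -0.01, -0.98]]
scene 57.757912858208456 [ 0.73513318 -0.47715929  0.77100472] [[0.88, 0.47, 0.01], [0.41, -0.75, -0.52], [-0.24, 0.46, -0.85]]
[[-0.001 -0.954 -0.299  0.081]
 [ 1.    -0.001  0.    -0.   ]
 [-0.    -0.299  0.954 -0.149]
 [ 0.     0.     0.     1.   ]] 65.70646984690485
[390. 132.] [ 355   81   86   76 1551] [ 0.951 -0.198  0.08 ] [ 0.773 -0.401  0.012] top c [ 0.8659 -0.299   0.0769] span [0.162 0.198 0.006]
[231. 130.] [ 193   93   78   75 4142] [0.957 0.219 0.027] [0.757 0.021 0.012] top c [0.8535 0.1186 0.0236] span [0.189 0.192 0.006]
[118. 125.] [  67  106   98   40 1787] [0.903 0.514 0.08 ] [0.812 0.286 0.012] top c [0.862  0.3938 0.0768] span [0.074 0.212 0.006]
[ 24. 221.] [   0  162   51  120 5650] [0.766 0.677 0.075] [0.478 0.55  0.012] top c [0.6683 0.6361 0.0716] span [0.105 0.056 0.006]
[516. 201.] [506 184  30  28 339] [ 0.683 -0.565  0.08 
[... 1716 characters left out ...]
029 0.006]
[299. 288.] [289 278  20  22 352] [ 0.468 -0.024  0.054] [ 0.419 -0.069  0.012] top c [ 0.4433 -0.0472  0.0516] span [0.019 0.021 0.006]
[549. 296.] [539 278  27  31 376] [ 0.451 -0.622  0.08 ] [ 0.383 -0.666  0.012] top c [ 0.4163 -0.6388  0.0772] span [0.064 0.03  0.006]
[360. 293.] [350 285  19  20 160] [ 0.444 -0.167  0.06 ] [ 0.402 -0.209  0.012] top c [ 0.4232 -0.1885  0.0573] span [0.042 0.04  0.006]
[459. 295.] [452 290  14  12 119] [ 0.432 -0.415  0.042] [ 0.406 -0.443  0.013] top c [ 0.4195 -0.4285  0.0393] span [0.012 0.012 0.005]
[574. 365.] [ 548  341   77   62 1279] [ 0.304 -0.619  0.08 ] [ 0.171 -0.778  0.012] top c [ 0.2405 -0.7034  0.0769] span [0.126 0.148 0.006]
```

View pics/top1.png

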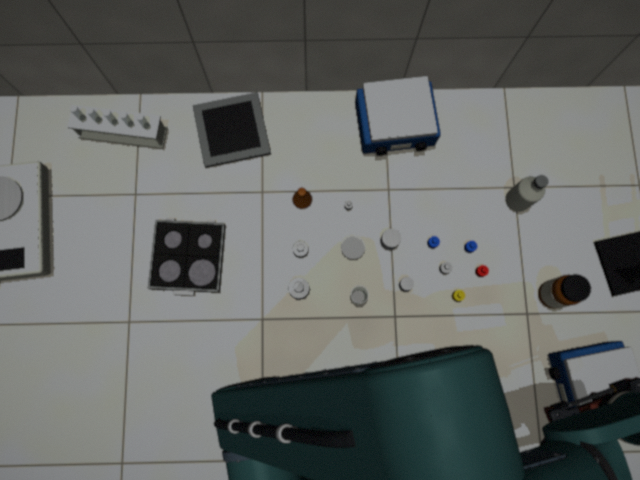

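View pics/scene1.png

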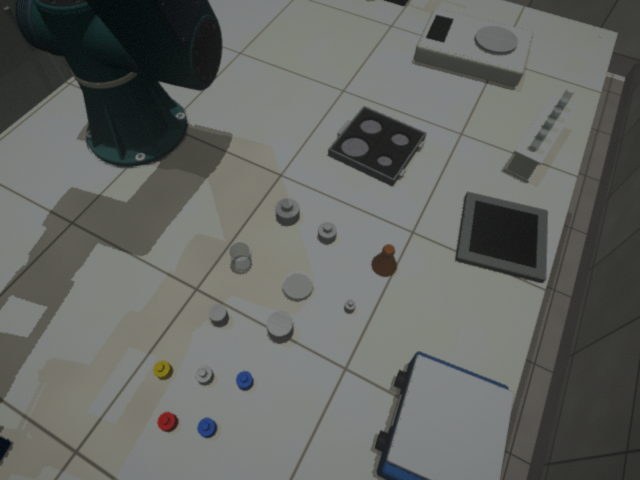

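Top view, weight candidates: (299,288) and (300,249) are large and knobbed, so XL and L. The grey one at (446,268) is knobbed among the blue, red and yellow ones, so M. The tiny knobbed one at (348,205) is S. The flat ones at (391,239) and (406,284) are the pots. The disc at (353,247) and the glass at (360,295) are clutter. I'll confirm this in a crop and measure the pockets.

Run:
```python
from h import *
im,d,W=cloud("top");im2,d2,W2=cloud("scene")
a=cv2.resize(im[185:310,280:495],None,fx=3.6,fy=3.6,interpolation=cv2.INTER_CUBIC)[:, :774]
b=cv2.resize(im[215:300,145:230],None,fx=1.6,fy=1.6,interpolation=cv2.INTER_CUBIC)
a=a[:450];c=np.zeros((600,774,3),np.uint8);c[:a.shape[0]]=a;c[455:455+b.shape[0],:b.shape[1]]=b
save("crop1.png",c)
# pockets: grey holes inside black
for nm,I,box in(("top",im,(150,222,222,292)),("scene",im2,(330,105,427,185))):
    x0,y0,x1,y1=box;g=cv2.cvtColor(I,cv2.COLOR_RGB2GRAY)[y0:y1,x0:x1]
    G=cv2.resize(g,None,fx=4,fy=4,interpolation=cv2.INTER_CUBIC)
    t,m=cv2.threshold(G,0,255,cv2.THRESH_OTSU)
    cs,_=cv2.findContours(m,cv2.RETR_LIST,cv2.CHAIN_APPROX_NONE)
    for q in cs:
        A=cv2.contourArea(q)
        if 1000<A<15000:
            e=cv2.fitEllipse(q)
            if A/(np.pi/4*e[1][0]*e[1][1])<.85 or e[1][1]/e[1][0]>1.8: continue
            u,v=x0+(e[0][0]-1.5)/4,y0+(e[0][1]-1.5)/4
            cnt=np.array([ray(nm,x0+(p[0][0]-1.5)/4,y0+(p[0][1]-1.5)/4,.012)[:2] for p in q])
            print(nm,round(u,1),round(v,1),ray(nm,u,v,.012).round(4),"ext",np.ptp(cnt,axis=0).round(4),t)
# weights: body contours
for nm,I,pts in(("top",im,dict(xl=(299,288),l=(300,249),m=(446,268),s=(348,205),pw=(391,239),pn=(406,284))),):
    for k,(u,v) in pts.items():
        Q=W[v-14:v+15,u-14:u+15].reshape(-1,3);Q=Q[Q[:,2]>.012]
        h=np.percentile(Q[:,2],95);print(k,"n",len(Q),"mid",((Q.max(0)+Q.min(0))/2).round(4),"ray",ray(nm,u,v,.03).round(4),"h",h.round(3),"span",np.ptp(Q,axis=0).round(3))
```

```text
top 169.3 270.5 [0.495  0.2658 0.012 ] ext [0.0522 0.0508] 55.0
top 201.5 272.2 [0.4894 0.1879 0.012 ] ext [0.0638 0.0641] 55.0
top 204.4 240.7 [0.5674 0.1826 0.012 ] ext [0.034  0.0325] 55.0
top 172.5 239.1 [0.5729 0.2607 0.012 ] ext [0.0416 0.0411] 55.0
scene 384.4 160.7 [0.5669 0.1836 0.012 ] ext [0.0281 0.0231] 80.0
scene 354.5 146.9 [0.4888 0.189  0.012 ] ext [0.0581 0.054 ] 80.0
scene 399.7 139.4 [0.5723 0.2616 0.012 ] ext [0.0357 0.03  ] 80.0
scene 370.5 126.4 [0.4942 0.267  0.012 ] ext [0.0455 0.0395] 80.0
xl n 351 mid [ 0.4433 -0.0468  0.0332] ray [ 0.4437 -0.0479  0.03  ] h 0.05 span [0.048 0.045 0.041]
l n 202 mid [ 0.5387 -0.0527  0.0299] ray [ 0.5382 -0.0518  0.03  ] h 0.044 span [0.037 0.037 0.033]
m n 112 mid [ 0.487  -0.4022  0.0278] ray [ 0.4848 -0.4009  0.03  ] h 0.037 span [0.028 0.028 0.026]
s n 59 mid [ 0.6491 -0.1731  0.0258] ray [ 0.6462 -0.1713  0.03  ] h 0.033 span [0.02  0.018 0.021]
pw n 332 mid [ 0.5581 -0.2707  0.0311] ray [ 0.5586 -0.2726  0.03  ] h 0.047 span [0.046 0.045 0.036]
pn n 163 mid [ 0.4483 -0.3035  0.0265] ray [ 0.4481 -0.3028  0.03  ] h 0.039 span [0.031 0.031 0.027]
```

View pics/crop1.png

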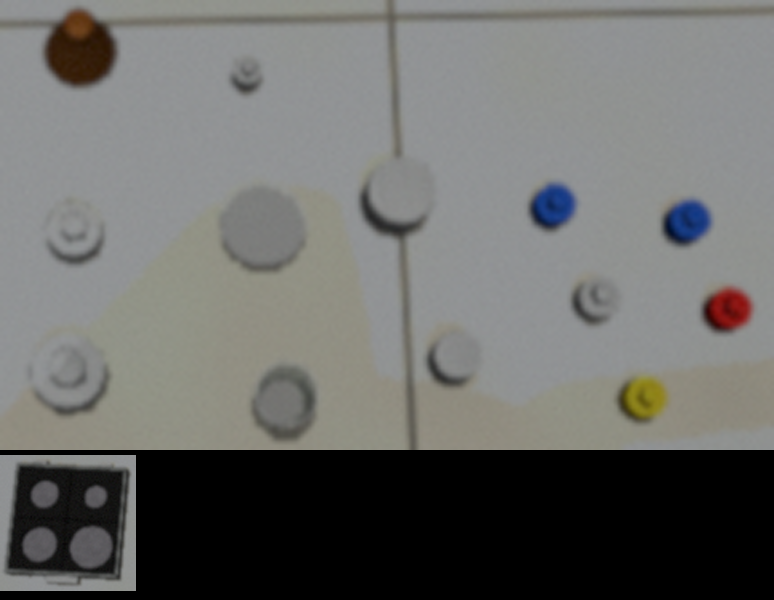

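The crop confirms it. XL is at (299,288), L at (300,249), S at (348,205), and M is the grey knobbed one at (446,268). The flat-topped pots are at (391,239) and (406,284). In the pocket inset, XL is bottom right, L bottom left, M top left and S top right, and both views agree on their positions to about 1 mm.

I'll turn the tool to yaw 0 and head for M.

```bash
python3 -m creep '[[0,0,0,0,0,1,-1],[0,0,0,0,0,1,-1],[0,0,0,0,0,1,-1],[0,0,0,0,0,0,-1]]'; python3 -m creep '[[1,-0.5,0.3,0,0,0,0],[1,-0.5,0.3,0,0,0,0],[1,-0.5,0.3,0,0,0,0],[1,-0.5,0.3,0,0,0,0],[1,-0.5,0.3,0,0,0,0],[1,-0.5,0.3,0,0,0,0],[1,-0.5,0.3,0,0,0,0],[0,0,0,0,0,0,0]]'
```

```text
t: 0.65
tool_pos: [0.1788, -0.5719, 0.2355]
ee_rot: [-179.9, 0.0, -0.4]
ft_force: [-0.7, 0.4, -1.1]
width: 0.0878
t: 1.45
tool_pos: [0.3588, -0.4826, 0.181]
ee_rot: [-180.0, 0.0, 0.7]
ft_force: [0.5, -1.1, -0.3]
width: 0.0439
```

```bash
cat >> h.py <<'E'
def wray(u,v,z):
    s=env.read_state();c=env.get_calibration("wrist");M=np.array(c["mount"])
    T=np.eye(4);T[:3,:3]=Ro.from_euler("xyz",s["ee_rot"],degrees=True).as_matrix();T[:3,3]=s["tool_pos"]
    X=T@M;a=np.array([u-c["cx"],v-c["cy"]]);r=np.hypot(*a);th=r/f(c)
    dr=X[:3,:3]@np.r_[a/max(r,1e-9)*np.sin(th),np.cos(th)]
    return X[:3,3]+dr*(z-X[2,3])/dr[2]
def wproj(p):
    s=env.read_state();c=env.get_calibration("wrist");M=np.array(c["mount"])
    T=np.eye(4);T[:3,:3]=Ro.from_euler("xyz",s["ee_rot"],degrees=True).as_matrix();T[:3,3]=s["tool_pos"]
    q=(np.linalg.inv(T@M)@np.r_[p,1])[:3];th=np.arctan2(np.hypot(q[0],q[1]),q[2])
    return np.array([c["cx"],c["cy"]])+q[:2]/np.hypot(q[0],q[1])*th*f(c)
def wlook(name,p,half=90,view=True):
    im,d=env.capture("wrist");u,v=wproj(p).astype(int)
    x0,y0=max(u-half,0),max(v-half,0);k=im[y0:v+half,x0:u+half]
    save(name,cv2.resize(k,None,fx=3,fy=3,interpolation=cv2.INTER_CUBIC))
    print("crop origin",x0,y0,"x3; expected px",u,v,env.read_state()["tool_pos"],im.shape)
    return im,d
E
python3 -m creep '[[1,-0.64,0.4,0,0,0,0],[1,-0.64,0.4,0,0,0,0],[1,-0.64,0.4,0,0,0,0],[1,-0.64,0.4,0,0,0,0],[1,-0.64,0.4,0,0,0,0],[0,0,0,0,0,0,0]]'
python3 - <<'E'
from h import *
wlook("w_m.png",[.487,-.402,.036],95)
E
```

```text
t: 2.05
tool_pos: [0.4841, -0.4021, 0.1303]
ee_rot: [179.8, 0.1, 1.4]
ft_force: [-0.9, -0.4, -0.0]
width: 0.044
crop origin 215 145 x3; expected px 310 240 [ 0.48301459 -0.40340133  0.13094389] (480, 640, 3)
```

View pics/w_m.png

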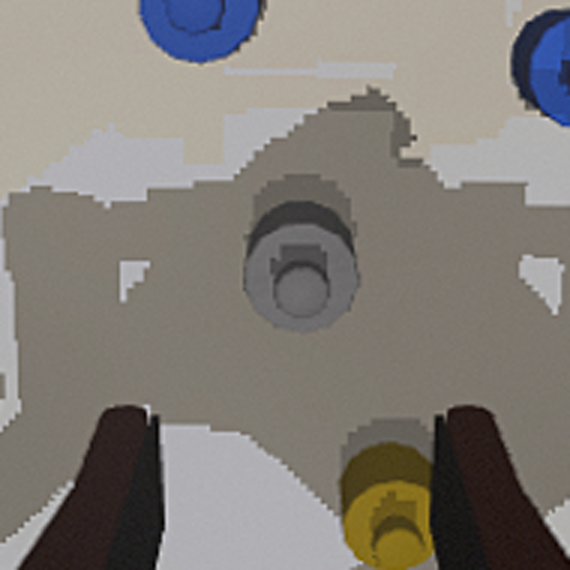

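The wrist view shows grey M directly ahead, with its knob top at crop (301,290), which is px (315.3,241.7). The blue and yellow neighbours are clear of the fingers.

Run:
```python
from h import *
print(wray(315.3,241.7,.036),wray(315.3,237.5,.024),env.read_state()["ee_rot"])
```

```text
[ 0.48609968 -0.40530321  0.036     ] [ 0.48541235 -0.40544313  0.024     ] [1.79692917e+02 1.07211776e-01 1.42127671e+00]
```

```bash
python3 -m creep '[[0.1,0.06,0.8,0,0,0.24,0],[0,0,0.8,0,0,0,0],[0,0,0.8,0,0,0,0],[0,0,0.8,0,0,0,0],[0,0,0.6,0,0,0,0],[0,0,0,0,0,0,0]]'
```

```text
t: 2.7
tool_pos: [0.4821, -0.4158, 0.0388]
ee_rot: [179.1, -0.2, 0.2]
ft_force: [0.4, -0.9, -0.6]
width: 0.0441
```

```bash
python3 -m creep '[[0,0,0,0,0,0,0]]'; python3 -c "
from bench import env
for i in range(3): s=env.read_state();print(s['tool_pos'],s['ee_rot'],s['joints'],s['ft_force'])"
```

```text
t: 2.8
tool_pos: [0.4814, -0.4169, 0.039]
ee_rot: [179.1, -0.2, 0.2]
ft_force: [0.3, 0.1, 0.6]
width: 0.0439
[ 0.48143033 -0.41688962  0.03898961] [ 1.79094095e+02 -1.63908223e-01  1.86723428e-01] [-46.81270348  35.74350534  92.43372159  -0.64029861  51.0501941
  43.40103103] [0.33014921 0.07984418 0.62066083]
[ 0.48143033 -0.41688962  0.03898961] [ 1.79094095e+02 -1.63908223e-01  1.86723428e-01] [-46.81270348  35.74350534  92.43372159  -0.64029861  51.0501941
  43.40103103] [0.33014921 0.07984418 0.62066083]
[ 0.48143033 -0.41688962  0.03898961] [ 1.79094095e+02 -1.63908223e-01  1.86723428e-01] [-46.81270348  35.74350534  92.43372159  -0.64029861  51.0501941
  43.40103103] [0.33014921 0.07984418 0.62066083]
```

```bash
python3 -m creep '[[0.18,-0.5,0,0.16,0,0,0],[0,0,0,0,0,0,0]]'
```

```text
t: 3.0
tool_pos: [0.4853, -0.4048, 0.0394]
ee_rot: [-180.0, -0.2, 0.1]
ft_force: [-0.3, 0.4, 0.5]
width: 0.0441
```

```bash
python3 -m creep '[[0,0,0.42,0,0,0,0],[0,0,0,0,0,0,0]]'
```

```text
t: 3.2
tool_pos: [0.4856, -0.4049, 0.0288]
ee_rot: [180.0, -0.2, 0.2]
ft_force: [-0.6, 0.6, -0.6]
width: 0.0442
```

```bash
python3 -m creep '[[0,0,0,0,0,0,1],[0,0,0,0,0,0,1],[0,0,0,0,0,0,1],[0,0,0,0,0,0,1],[0,0,0,0,0,0,1]]'; python3 -m creep '[[0,0,-0.6,0,0,0,1],[0,0,-1,0,0,0,1],[0,0,-1,0,0,0,1],[0,0,-1,0,0,0,1],[0,0,0,0,0,0,1]]'
```

```text
t: 3.7
tool_pos: [0.4855, -0.4046, 0.0283]
ee_rot: [-180.0, -0.2, 0.2]
ft_force: [0.3, -0.5, -0.8]
width: 0.027
t: 4.2
tool_pos: [0.4848, -0.4045, 0.1241]
ee_rot: [-180.0, -0.1, 0.2]
ft_force: [0.9, -0.9, -0.2]
width: 0.0275
```

```bash
python3 -m creep '[[0.13,-1,0,0,0,0,1],[0.13,-1,0,0,0,0,1],[0.13,-1,0,0,0,0,1],[0.13,-1,0,0,0,0,1],[0.13,-1,0,0,0,0,1],[0.13,-1,0,0,0,0,1],[0.13,-1,0,0,0,0,1],[0.13,-1,0,0,0,0,1]]'; python3 -m creep '[[0.13,-1,0,0,0,0,1],[0.13,-1,0,0,0,0,1],[0.13,-1,0,0,0,0,1],[0.13,-1,0,0,0,0,1],[0.13,-1,0,0,0,0,1],[0.13,-1,0,0,0,0,1],[0.13,-1,0,0,0,0,1],[0.13,-1,0,0,0,0,1]]'
```

```text
t: 5.0
tool_pos: [0.5093, -0.2007, 0.1231]
ee_rot: [179.9, -0.2, -0.1]
ft_force: [-0.8, 0.0, -1.3]
width: 0.0272
t: 5.8
tool_pos: [0.5321, 0.0086, 0.1197]
ee_rot: [180.0, 0.1, -0.1]
ft_force: [0.3, -0.2, -1.2]
width: 0.0268
```

```bash
python3 -m creep '[[0.16,-1,0,0,0,0,1],[0.16,-1,0,0,0,0,1],[0.16,-1,0,0,0,0,1],[0.16,-1,0,0,0,0,1],[0.16,-1,0,0,0,0,1],[0.16,-1,0,0,0,0,1],[0.16,-1,0,0,0,0,1],[0.16,-1,0,0,0,0,1]]'; python3 -m creep '[[0.16,-1,0,0,0,0,1],[0.16,-1,0,0,0,0,1],[0,0,0,0,0,0,1]]'
python3 - <<'E'
from h import *
wlook("w_pm.png",[.5727,.2612,.019],95)
E
```

```text
t: 6.6
tool_pos: [0.5609, 0.2168, 0.1157]
ee_rot: [179.9, 0.5, -0.1]
ft_force: [-0.7, -0.5, -0.3]
width: 0.027
t: 6.9
tool_pos: [0.5683, 0.2715, 0.1139]
ee_rot: [180.0, 0.5, 0.0]
ft_force: [-0.4, 0.1, -1.3]
width: 0.0274
crop origin 230 142 x3; expected px 325 237 [0.56761372 0.26989503 0.11365145] (480, 640, 3)
```

View pics/w_pm.png

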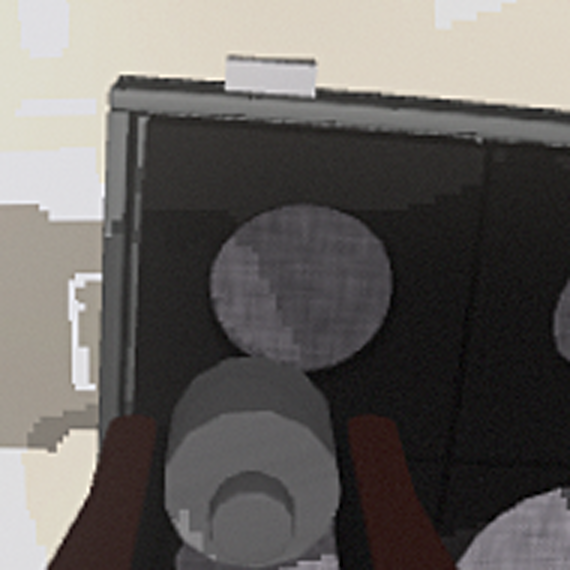

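The hole of pocket M is at crop (301,287), px (330.3,237.7), and the held weight's knob is at crop (252,515), px (314,313.7). I'll work out their relative offset.

Run:
```python
from h import *
s=env.read_state();print(s["tool_pos"])
print("hole",wray(330.3,237.7,.016),"knob",wray(314,313.7,s["tool_pos"][2]-.0288+.036))
```

```text
[0.56761372 0.26989503 0.11365145]
hole [0.57182842 0.25775683 0.016     ] knob [0.5709609  0.26946118 0.12085145]
```

```bash
python3 -m creep '[[0.1,0.44,0.5,0,0.09,0,1],[0,0,0.8,0,0,0,1],[0,0,0.8,0,0,0,1],[0,0,0,0,0,0,1]]'
```

```text
t: 7.35
tool_pos: [0.5684, 0.2546, 0.0592]
ee_rot: [179.7, 0.2, 0.0]
ft_force: [-0.3, -0.3, -1.6]
width: 0.0267
```

```bash
python3 -m creep '[[0.07,-0.18,0.3,0.05,0,0,1],[0,0,0.3,0,0,0,1],[0,0,0,0,0,0,1]]'
```

```text
t: 7.65
tool_pos: [0.5705, 0.2578, 0.0443]
ee_rot: [-180.0, 0.2, -0.1]
ft_force: [-0.0, -0.1, -1.6]
width: 0.0271
```

```bash
python3 -m creep '[[0,-0.04,0.2,0,0,0,1],[0,0,0,0,0,0,1]]'
```

```text
t: 7.85
tool_pos: [0.5711, 0.259, 0.0397]
ee_rot: [-180.0, 0.1, -0.1]
ft_force: [0.1, -0.7, -0.7]
width: 0.0266
```

```bash
python3 -m creep '[[0,0,0.07,0,0,0,1],[0,0,0,0,0,0,1]]'
```

```text
t: 8.05
tool_pos: [0.5715, 0.2593, 0.0384]
ee_rot: [-179.9, 0.0, -0.0]
ft_force: [-0.2, -0.7, -1.6]
width: 0.0275
```

```bash
python3 -m creep '[[0,0,0,0,0,0,0.2],[0,0,0,0,0,0,0],[0,0,0,0,0,0,0]]'; python3 -m creep '[[0,0,-1,0,0,0,0],[0,0,-1,0,0,0,0],[0,0,-1,0,0,0,0],[0,0,-1,0,0,0,0],[0,0,0,0,0,0,0]]'
python3 - <<'E'
from h import *
wlook("w_pm2.png",[.5727,.2612,.019],95)
E
```

```text
t: 8.35
tool_pos: [0.5722, 0.2597, 0.0392]
ee_rot: [-179.9, -0.1, -0.0]
ft_force: [-0.3, -0.7, 0.2]
width: 0.0431
t: 8.85
tool_pos: [0.5717, 0.2594, 0.1421]
ee_rot: [-179.9, 0.0, -0.0]
ft_force: [0.2, -0.1, -0.1]
width: 0.0437
crop origin 215 137 x3; expected px 310 232 [0.57064197 0.25901541 0.14044521] (480, 640, 3)
```

View pics/w_pm2.png

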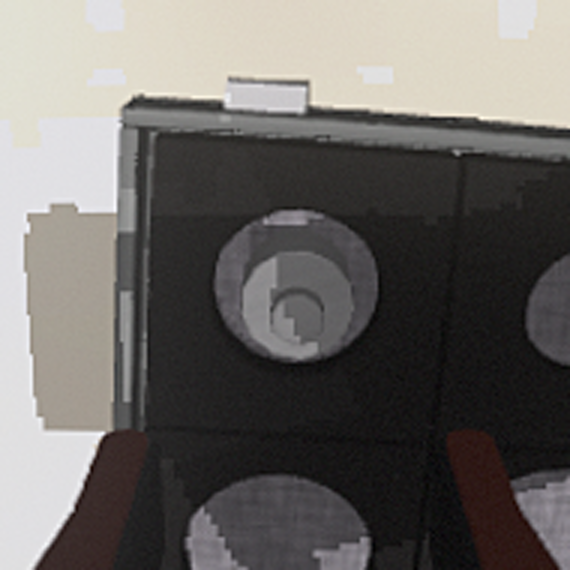

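Weight M is upright in pocket M. Its body centre is at crop (298,305) and the hole is at (297,285), so apart from parallax it is centred. Next is XL.

```bash
python3 -m creep '[[-0.4,0.95,0,0,0,0,-0.6],[-0.4,0.95,0,0,0,0,-0.6],[-0.4,0.95,0,0,0,0,-0.6],[-0.4,0.95,0,0,0,0,-0.6],[-0.4,0.95,0,0,0,0,-0.6],[-0.4,0.95,0,0,0,0,-0.6],[-0.4,0.95,0,0,0,0,-0.6],[-0.4,0.95,0,0,0,0,-0.6]]'; python3 -m creep '[[-0.4,0.95,0,0,0,0,-0.6],[-0.4,0.95,0,0,0,0,-0.6],[-0.4,0.95,0,0,0,0,-0.6],[-0.4,0.95,0,0,0,0,-0.6],[0,0,0,0,0,0,-0.6]]'
python3 - <<'E'
from h import *
print("M",wray(215+299/3,137+317/3,.045),"hole",wray(310+0+4,232,.019)) if 0 else None
wlook("w_xl.png",[.4435,-.0475,.048],95)
E
```

```text
t: 9.7
tool_pos: [0.4825, 0.0647, 0.1306]
ee_rot: [180.0, 0.9, 0.2]
ft_force: [-0.2, -0.3, -0.2]
width: 0.0701
t: 10.2
tool_pos: [0.4346, -0.035, 0.1252]
ee_rot: [-179.9, 1.5, 0.1]
ft_force: [0.6, 0.8, -0.0]
width: 0.0704
crop origin 239 144 x3; expected px 334 239 [ 0.43510129 -0.03406967  0.12523103] (480, 640, 3)
```

View pics/w_xl.png

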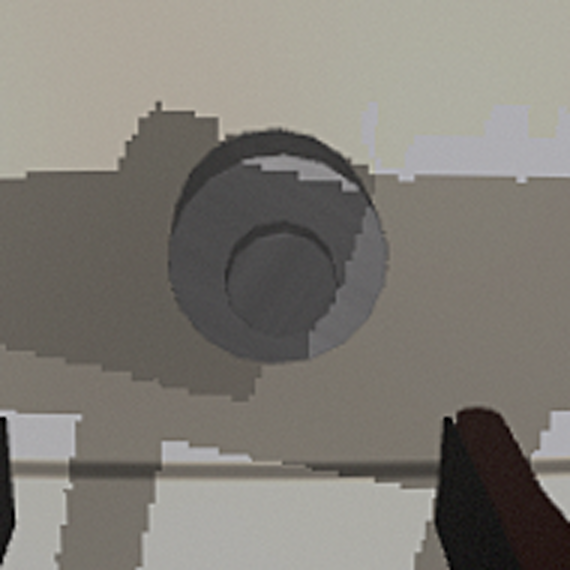

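XL's knob top is centred at crop (281,285), px (332.7,239), within a pixel or two of what I expected.

```bash
python3 - <<'E'
from h import *
print(wray(332.7,239,.048))
E
python3 -m creep '[[0.34,0.5,0.3,0,0.26,0,-0.6],[0,0,0.7,0,0,0,-0.6],[0,0,0.6,0,0,0,-0.6],[0,0,0,0,0,0,-0.6]]'
```

```text
[ 0.44387261 -0.04639612  0.048     ]
t: 10.65
tool_pos: [0.445, -0.0438, 0.0823]
ee_rot: [-179.8, -0.1, 0.1]
ft_force: [-0.1, -0.2, 0.9]
width: 0.0698
```

```bash
python3 -m creep '[[-0.05,0.12,0.4,0,0,0,-0.6],[0,0,0.5,0,0,0,-0.6],[0,0,0.5,0,0,0,-0.6],[0,0,0,0,0,0,-0.6]]'
```

```text
t: 11.05
tool_pos: [0.4451, -0.0448, 0.0457]
ee_rot: [-179.8, -0.1, 0.2]
ft_force: [0.5, -0.2, 0.9]
width: 0.0701
```

```bash
python3 -m creep '[[-0.06,0.09,0.65,0,0,0,-0.6],[0,0,0,0,0,0,-0.6]]'
```

```text
t: 11.25
tool_pos: [0.4444, -0.0467, 0.0296]
ee_rot: [-179.8, -0.2, 0.3]
ft_force: [-0.7, -0.3, -0.2]
width: 0.0705
```

```bash
python3 -m creep '[[0,0,0.02,0,0,0,0],[0,0,0,0,0,0,1],[0,0,0,0,0,0,1],[0,0,0,0,0,0,1],[0,0,0,0,0,0,1]]'; python3 -m creep '[[0,0,-0.4,0,0,0,1],[0,0,-0.8,0,0,0,1],[0,0,-0.8,0,0,0,1],[0,0,-0.8,0,0,0,1],[0,0,0,0,0,0,1]]'; python3 -m creep '[[0.1,-0.5,0,0,0,0,1],[0.19,-1,0,0,0,0,1],[0.19,-1,0,0,0,0,1],[0.19,-1,0,0,0,0,1],[0.19,-1,0,0,0,0,1],[0.19,-1,0,0,0,0,1],[0.19,-1,0,0,0,0,1],[0,0,0,0,0,0,1]]'
```

```text
t: 11.75
tool_pos: [0.4456, -0.0465, 0.0313]
ee_rot: [-179.8, -0.3, 0.3]
ft_force: [-0.5, -0.1, -4.2]
width: 0.0494
t: 12.25
tool_pos: [0.4432, -0.0462, 0.1048]
ee_rot: [-179.8, -0.1, 0.3]
ft_force: [0.4, -0.4, -4.8]
width: 0.0494
t: 13.05
tool_pos: [0.4699, 0.1269, 0.0996]
ee_rot: [-179.7, 0.4, 0.0]
ft_force: [0.1, -0.2, -3.9]
width: 0.0494
```

```bash
python3 -m creep '[[0.3,-1,0,0,0,0,1],[0.3,-1,0,0,0,0,1],[0.1,-0.4,0,0,0,0,1],[0,0,0,0,0,0,1]]'
```

```text
t: 13.45
tool_pos: [0.4832, 0.1894, 0.0954]
ee_rot: [-179.8, 0.9, 0.1]
ft_force: [-0.7, -0.3, -4.2]
width: 0.0493
```

```bash
python3 -m creep '[[0.2,0.07,0.4,0,0.16,0,1],[0,0,0.7,0,0,0,1],[0,0,0.5,0,0,0,1],[0,0,0,0,0,0,1]]'
python3 - <<'E'
from h import *
wlook("w_pxl.png",[.489,.188,.019],95)
E
```

```text
t: 13.85
tool_pos: [0.485, 0.1842, 0.0527]
ee_rot: [-180.0, 0.2, 0.2]
ft_force: [0.3, 0.2, -5.6]
width: 0.0494
crop origin 211 180 x3; expected px 306 275 [0.48517647 0.18427798 0.0533152 ] (480, 640, 3)
```

View pics/w_pxl.png

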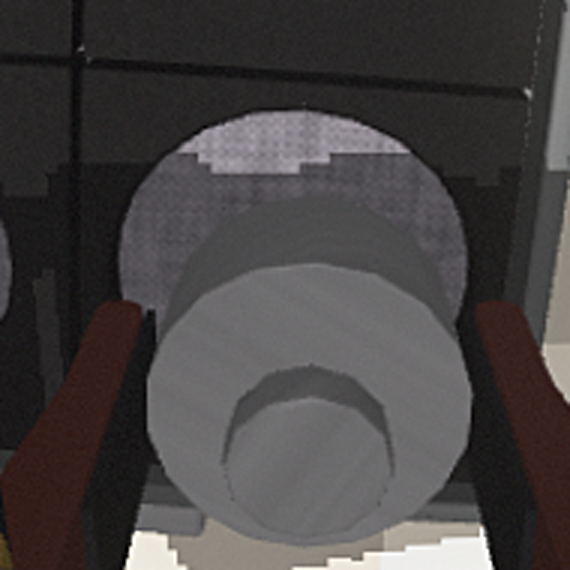

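The XL hole spans crop x 119–467, centre px 308.7, so y is about 0.187. The weight is held upright and sits slightly to the right of and behind the hole centre. I'll correct that and lower it.

```bash
python3 -m creep '[[0.13,-0.1,0.2,0,0.03,0,1],[0,0,0.15,0,0,0,1],[0,0,0,0,0,0,1]]'
```

```text
t: 14.2
tool_pos: [0.4892, 0.186, 0.0451]
ee_rot: [-180.0, -0.1, 0.1]
ft_force: [0.2, 0.4, -5.1]
width: 0.0496
```

```bash
python3 -m creep '[[-0.02,-0.03,0.14,0,0,0,1],[0,0,0,0,0,0,1]]'; python3 -m creep '[[0,0,0.05,0,0,0,1],[0,0,0,0,0,0,1]]'
```

```text
t: 14.4
tool_pos: [0.4891, 0.1868, 0.0418]
ee_rot: [-180.0, -0.1, 0.1]
ft_force: [0.4, 0.1, -4.0]
width: 0.0494
t: 14.6
tool_pos: [0.4893, 0.187, 0.0407]
ee_rot: [-179.9, -0.2, 0.1]
ft_force: [0.8, 0.9, -4.6]
width: 0.0493
```

```bash
python3 -m creep '[[0,0,0.05,0,0,0,1],[0,0,0,0,0,0,1]]'; python3 -m creep '[[0,0,0.03,0,0,0,1],[0,0,0,0,0,0,1]]'
```

```text
t: 14.8
tool_pos: [0.4896, 0.1871, 0.0399]
ee_rot: [-179.9, -0.2, 0.1]
ft_force: [0.1, 0.2, -4.3]
width: 0.0491
t: 15.0
tool_pos: [0.4897, 0.1871, 0.04]
ee_rot: [-179.9, -0.2, 0.1]
ft_force: [-0.4, 0.0, -4.0]
width: 0.0494
```

```bash
python3 -m creep '[[0,0,0.03,0,0,0,0.3],[0,0,0,0,0,0,-0.4],[0,0,0,0,0,0,-0.4],[0,0,0,0,0,0,-0.4]]'; python3 -m creep '[[0,0,-1,0,0,0,-0.4],[0,0,-1,0,0,0,-0.4],[0,0,-1,0,0,0,-0.4],[0,0,-1,0,0,0,-0.4],[0,0,0,0,0,0,-0.3]]'; python3 -m creep '[[0.2,1,0,0,0,0,-0.3],[0.2,1,0,0,0,0,-0.3],[0.2,1,0,0,0,0,-0.3],[0.2,1,0,0,0,0,-0.3],[0.2,1,0,0,0,0,-0.3],[0.2,1,0,0,0,0,-0.3],[0.2,1,0,0,0,0,-0.3],[0.2,1,0,0,0,0,-0.3]]'
```

```text
t: 15.4
tool_pos: [0.4912, 0.1875, 0.0404]
ee_rot: [-179.9, -0.4, 0.1]
ft_force: [0.4, 0.1, -0.4]
width: 0.0612
t: 15.9
tool_pos: [0.4907, 0.1873, 0.1428]
ee_rot: [-179.9, -0.3, 0.1]
ft_force: [0.1, -0.4, -0.2]
width: 0.0578
t: 16.7
tool_pos: [0.5304, -0.0164, 0.1366]
ee_rot: [-179.8, -0.1, 0.5]
ft_force: [-0.3, -0.2, -0.1]
width: 0.0571
```

```bash
python3 -m creep '[[0.15,0.73,0.5,0,0,0.08,-0.3],[0.15,0.73,0.5,0,0,0,-0.3],[0,0,0,0,0,0,-0.3]]'
python3 - <<'E'
from h import *
wlook("w_l.png",[.538,-.0525,.041],95)
E
```

```text
t: 17.0
tool_pos: [0.5387, -0.0573, 0.1083]
ee_rot: [-179.8, -0.1, -0.2]
ft_force: [-0.8, 0.2, 0.2]
width: 0.057
crop origin 212 165 x3; expected px 307 260 [ 0.53835584 -0.05622907  0.10878107] (480, 640, 3)
```

View pics/w_l.png

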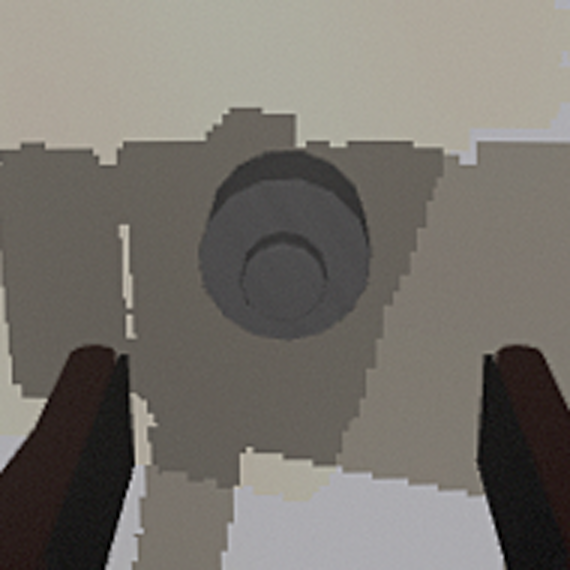

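L is at crop (285,281), px (307,258.7), as expected. I'll descend onto it.

```bash
python3 -m creep '[[0,-0.16,0.8,-0.03,0,0,-0.3],[0,0,0.8,0,0,0,-0.3],[0,0,0.6,0,0,0,-0.3],[0,0,0,0,0,0,-0.3]]'
```

```text
t: 17.45
tool_pos: [0.538, -0.0489, 0.0524]
ee_rot: [-179.9, -0.1, -0.2]
ft_force: [-1.3, 0.3, 0.8]
width: 0.0571
```

```bash
python3 -m creep '[[0.02,0.14,0.6,0,0,0,-0.3],[0,0,0.25,0,0,0,-0.3],[0,0,0,0,0,0,-0.3]]'
```

```text
t: 17.75
tool_pos: [0.5389, -0.0503, 0.0322]
ee_rot: [-179.9, -0.2, -0.1]
ft_force: [1.0, -0.1, -0.2]
width: 0.057
```

```bash
python3 -m creep '[[0,0.09,0.12,0,0,0,-0.3],[0,0,0,0,0,0,0.3],[0,0,0,0,0,0,1],[0,0,0,0,0,0,1],[0,0,0,0,0,0,1]]'; python3 -m creep '[[0,0,-0.5,0,0,0,1],[0,0,-1,0,0,0,1],[0,0,-1,0,0,0,1],[0,0,-1,0,0,0,1],[0,0,0,0,0,0,1]]'; python3 -m creep '[[-0.1,-0.7,0,0,0,0,1],[-0.14,-1,0,0,0,0,1],[-0.14,-1,0,0,0,0,1],[-0.14,-1,0,0,0,0,1],[-0.14,-1,0,0,0,0,1],[-0.14,-1,0,0,0,0,1],[-0.14,-1,0,0,0,0,1],[-0.14,-1,0,0,0,0,1]]'
```

```text
t: 18.25
tool_pos: [0.5403, -0.0524, 0.0315]
ee_rot: [-179.9, -0.3, -0.1]
ft_force: [0.8, 0.5, -2.0]
width: 0.0372
t: 18.75
tool_pos: [0.5382, -0.0523, 0.1235]
ee_rot: [-179.9, -0.2, -0.1]
ft_force: [0.6, 0.3, -3.2]
width: 0.0372
t: 19.55
tool_pos: [0.5083, 0.1434, 0.1208]
ee_rot: [-180.0, 0.0, -0.4]
ft_force: [-0.1, 0.0, -1.7]
width: 0.0369
```

```bash
python3 -m creep '[[-0.11,-0.97,0,0,0,-0.06,1],[-0.11,-0.97,0,0,0,0,1],[-0.11,-0.97,0,0,0,0,1],[-0.11,-0.97,0,0,0,0,1],[-0.11,-0.8,0,0,0,0,1],[0,0,0,0,0,0,1]]'
```

```text
t: 20.15
tool_pos: [0.489, 0.2668, 0.1161]
ee_rot: [179.9, 0.4, 0.1]
ft_force: [-0.3, -0.5, -1.3]
width: 0.0372
```

```bash
python3 -m creep '[[0.2,0.07,0.7,0,0.07,0,1],[0,0,0.8,0,0,0,1],[0,0,0.8,0,0,0,1],[0,0,0,0,0,0,1]]'
python3 - <<'E'
from h import *
wlook("w_pl.png",[.4945,.2655,.019],95)
E
```

```text
t: 20.55
tool_pos: [0.4927, 0.2632, 0.0555]
ee_rot: [179.8, 0.1, 0.2]
ft_force: [-1.1, -0.9, -3.3]
width: 0.0373
crop origin 214 182 x3; expected px 309 277 [0.49348612 0.26343469 0.05666995] (480, 640, 3)
```

View pics/w_pl.png

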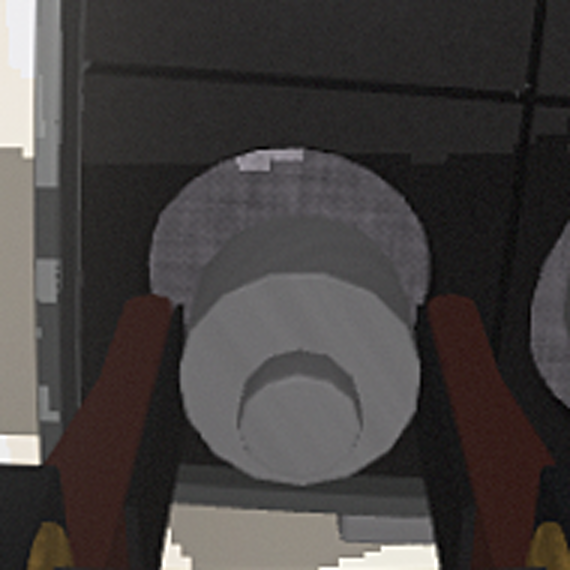

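The L hole spans crop x 149–431, centre px 310.7, so y is about 0.2645. The weight is in line with it.

```bash
python3 -m creep '[[0.05,-0.05,0.25,0.03,0,0,1],[0,0,0.2,0,0,0,1],[0,0,0,0,0,0,1]]'; python3 -m creep '[[0,0,0.12,0,0,0,1],[0,0,0,0,0,0,1]]'
```

```text
t: 20.9
tool_pos: [0.4962, 0.2643, 0.0464]
ee_rot: [-179.9, -0.1, 0.1]
ft_force: [-0.8, -0.1, -2.2]
width: 0.0371
t: 21.1
tool_pos: [0.4969, 0.2644, 0.044]
ee_rot: [-179.9, -0.2, 0.1]
ft_force: [-1.3, -0.0, -2.4]
width: 0.0369
```

```bash
python3 -m creep '[[-0.07,0,0.12,0,0.03,0,1],[0,0,0,0,0,0,1]]'; python3 -m creep '[[0,0,0.07,0,0,0,1],[0,0,0,0,0,0,1]]'
```

```text
t: 21.3
tool_pos: [0.4953, 0.2646, 0.0412]
ee_rot: [-179.9, -0.4, 0.1]
ft_force: [-0.3, 0.4, -1.7]
width: 0.0368
t: 21.5
tool_pos: [0.496, 0.265, 0.0405]
ee_rot: [-179.8, -0.5, 0.2]
ft_force: [-0.4, -0.0, -2.6]
width: 0.0367
```

```bash
python3 -m creep '[[-0.03,0,0.05,0,-0.09,0,1],[0,0,0.02,0,0,0,1],[0,0,0,0,0,0,1]]'
```

```text
t: 21.8
tool_pos: [0.496, 0.265, 0.0403]
ee_rot: [-179.8, -0.1, 0.2]
ft_force: [-0.5, -0.2, -2.7]
width: 0.0369
```

```bash
python3 -m creep '[[0,0,0,0,0,0,0.1],[0,0,0,0,0,0,-0.2],[0,0,0,0,0,0,-0.2],[0,0,0,0,0,0,-0.2]]'; python3 -m creep '[[0,0,-1,0,0,0,-0.2],[0,0,-1,0,0,0,-0.2],[0,0,-1,0,0,0,-0.2],[0,0,-1,0,0,0,-0.2],[0,0,0,0,0,0,-0.2]]'; python3 -m creep '[[0.35,1,0,0,0,0,0],[0.35,1,0,0,0,0,0],[0.35,1,0,0,0,0,0],[0.35,1,0,0,0,0,0],[0.35,1,0,0,0,0,0],[0.35,1,0,0,0,0,0],[0.35,1,0,0,0,0,0],[0,0,0,0,0,0,0]]'
python3 - <<'E'
from h import *
im,d,W=cloud("scene");Q=W[235:280,365:402].reshape(-1,3);Q=Q[Q[:,2]>.012]
print(np.nanmax(Q,0),np.nanmin(Q,0),np.nanpercentile(Q[:,2],[90,98]))
x=im[180:330,260:420]
save("sc2.png",np.hstack([cv2.resize(im[90:200,315:440],None,fx=3,fy=3,interpolation=cv2.INTER_CUBIC),cv2.resize(x,None,fx=2.2,fy=2.2,interpolation=cv2.INTER_CUBIC)]))
E
```

```text
t: 22.2
tool_pos: [0.4967, 0.2654, 0.0403]
ee_rot: [-179.8, -0.1, 0.2]
ft_force: [0.2, -0.1, -0.8]
width: 0.0522
t: 22.7
tool_pos: [0.4958, 0.2648, 0.1424]
ee_rot: [-179.8, 0.0, 0.2]
ft_force: [1.0, 0.2, -0.3]
width: 0.0528
t: 23.5
tool_pos: [0.5573, 0.0846, 0.1357]
ee_rot: [-179.8, 0.3, 0.4]
ft_force: [-0.5, 0.1, -0.0]
width: 0.0439
[ 0.69466687 -0.0449647   0.07498335] [ 0.64855829 -0.08445829  0.01213266] [0.07073031 0.07264769]
```

The bottle top is about 73 mm and the gripper body would be at about 95 mm or more at S, so it clears without turning.

```bash
python3 -m creep '[[0.36,1,0,0,0,0.05,0],[0.36,1,0,0,0,0,0],[0.36,1,0,0,0,0,0],[0.36,1,0,0,0,0,0],[0.36,1,0,0,0,0,0],[0.36,1,0,0,0,0,0],[0.36,1,0,0,0,0,0],[0.36,1,0,0,0,0,0]]'; python3 -m creep '[[0.36,1,0.2,0,0,0,-0.1],[0.36,1,0.2,0,0,0,-0.1],[0,0,0,0,0,0,-0.1]]'
python3 - <<'E'
from h import *
wlook("w_s.png",[.648,-.172,.032],95)
E
```

```text
t: 24.35
tool_pos: [0.6244, -0.1062, 0.1271]
ee_rot: [-179.4, 1.1, 0.7]
ft_force: [0.4, 0.4, 0.1]
width: 0.0439
t: 24.65
tool_pos: [0.6438, -0.1559, 0.1138]
ee_rot: [-179.3, 1.1, 0.7]
ft_force: [0.4, 0.5, -0.5]
width: 0.0484
crop origin 247 148 x3; expected px 342 243 [ 0.64288691 -0.15405509  0.11380107] (480, 640, 3)
```

View pics/w_s.png

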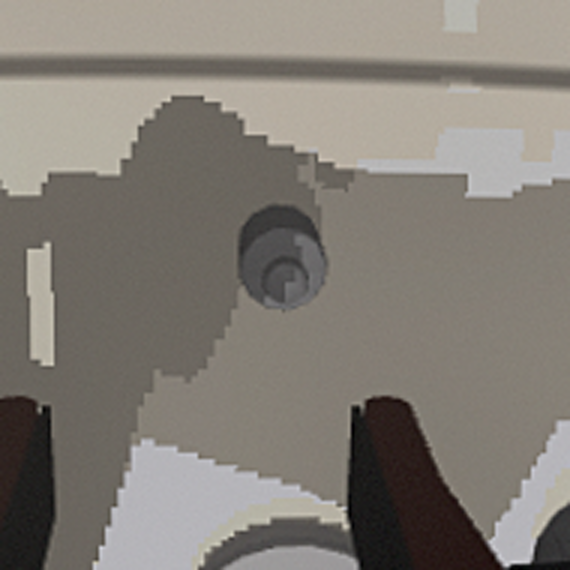

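S is at crop (286,282), px (342.3,242), exactly as expected at (0.648,-0.172).

```bash
python3 -m creep '[[0.18,0.7,0.4,-0.12,0.19,0.12,-0.1],[0,0,0.6,0,0,0,-0.1],[0,0,0.6,0,0,0,-0.1],[0,0,0,0,0,0,-0.1]]'
```

```text
t: 25.1
tool_pos: [0.6451, -0.1637, 0.0701]
ee_rot: [-179.6, 0.3, 0.2]
ft_force: [0.8, 0.4, 0.4]
width: 0.0487
```

```bash
python3 -m creep '[[0.12,0.34,0.3,-0.06,0.05,0,-0.1],[0,0,0.5,0,0,0,-0.1],[0,0,0.3,0,0,0,-0.1],[0,0,0,0,0,0,-0.1]]'
```

```text
t: 25.5
tool_pos: [0.6479, -0.1702, 0.0399]
ee_rot: [-179.9, 0.1, 0.3]
ft_force: [-0.7, 0.6, -0.1]
width: 0.048
```

```bash
python3 -m creep '[[0,0.07,0.4,0,0,0,-0.1],[0,0,0.08,0,0,0,-0.1],[0,0,0,0,0,0,-0.1]]'
```

```text
t: 25.8
tool_pos: [0.6481, -0.1723, 0.0269]
ee_rot: [-179.9, 0.1, 0.3]
ft_force: [-0.0, -0.5, 0.7]
width: 0.0482
```

```bash
python3 -m creep '[[0,0,0,0,0,0,0.5],[0,0,0,0,0,0,1],[0,0,0,0,0,0,1],[0,0,0,0,0,0,1],[0,0,0,0,0,0,1]]'; python3 -m creep '[[0,0,-0.5,0,0,0,1],[0,0,-1,0,0,0,1],[0,0,-1,0,0,0,1],[0,0,-1,0,0,0,1],[0,0,-0.5,0,0,0,1],[0,0,0,0,0,0,1]]'; python3 -m creep '[[-0.2,-0.6,0,0,0,0,1],[-0.24,-1,0,0,0,0,1],[-0.24,-1,0,0,0,0,1],[-0.24,-1,0,0,0,0,1],[-0.24,-1,0,0,0,0,1],[-0.24,-1,0,0,0,0,1],[-0.24,-1,0,0,0,0,1],[-0.24,-1,0,0,0,0,1]]'
```

```text
t: 26.3
tool_pos: [0.6488, -0.1727, 0.028]
ee_rot: [-180.0, 0.0, 0.3]
ft_force: [-0.2, 0.1, -0.1]
width: 0.0187
t: 26.9
tool_pos: [0.6484, -0.1724, 0.1345]
ee_rot: [-180.0, 0.0, 0.3]
ft_force: [0.1, 0.3, 0.4]
width: 0.0185
t: 27.7
tool_pos: [0.589, 0.0284, 0.1253]
ee_rot: [-179.7, 1.0, 0.0]
ft_force: [0.8, 0.2, -0.7]
width: 0.019
```

```bash
python3 -m creep '[[-0.15,-1,0,0,0.17,0,1],[-0.15,-1,0,0,0,0,1],[-0.15,-1,0,0,0,0,1],[-0.15,-1,0,0,0,0,1],[-0.15,-1,0,0,0,0,1],[-0.1,-0.8,0,0,0,0,1],[0,0,0,0,0,0,1]]'
```

```text
t: 28.4
tool_pos: [0.5501, 0.187, 0.1159]
ee_rot: [-179.7, 1.3, 0.3]
ft_force: [0.9, -0.3, -0.4]
width: 0.019
```

```bash
python3 -m creep '[[0.6,0.2,0.7,-0.05,0.22,0.05,1],[0,0,0.8,0,0,0,1],[0,0,0.7,0,0,0,1],[0,0,0,0,0,0,1]]'
python3 - <<'E'
from h import *
wlook("w_ps.png",[.566,.182,.019],95)
E
```

```text
t: 28.8
tool_pos: [0.5599, 0.182, 0.0559]
ee_rot: [179.9, 0.3, 0.2]
ft_force: [-0.6, 0.4, -0.4]
width: 0.019
crop origin 218 174 x3; expected px 313 269 [0.56036121 0.18215105 0.05688043] (480, 640, 3)
```

View pics/w_ps.png

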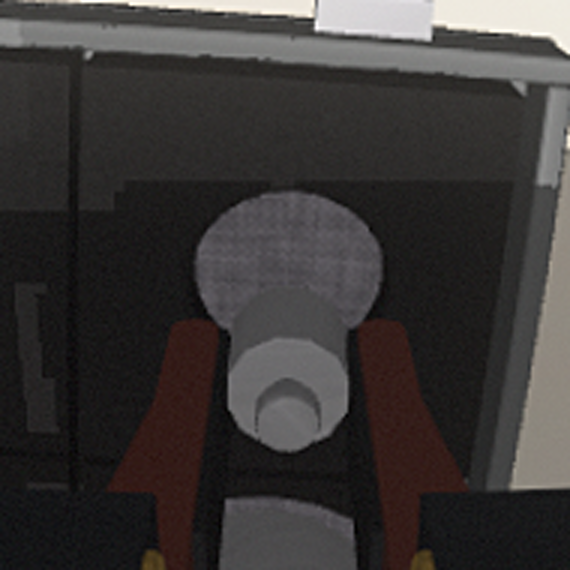

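Run:
```python
from h import *
o=lambda a,b:(218+a/3,174+b/3)
print("far edge",wray(*o(288,191),.019),"L",wray(*o(195,262),.019),"R",wray(*o(382,262),.019))
z=env.read_state()["tool_pos"];print(z,"knob",wray(*o(288,424),z[2]-.0275+.032))
print("rim/floor near test",wproj([.566-.018,.182,.019]),wproj([.566+.018,.182,.019]))
```

```text
far edge [0.58393997 0.18166387 0.019     ] L [0.57056356 0.19829768 0.019     ] R [0.57063279 0.16475698 0.019     ]
[0.56036121 0.18215105 0.05688043] knob [0.56131897 0.18170924 0.06138043]
rim/floor near test [313.19342251 298.98112066] [313.36042347 237.55623173]
```

The S hole's far edge gives a centre of (0.566,0.1816). The weight is in line, held 5 mm short in x. I'll move it forward and lower it.

```bash
python3 -m creep '[[0.2,0.01,0.2,0,0.04,0,1],[0,0,0.2,0,0,0,1],[0,0,0,0,0,0,1]]'; python3 -m creep '[[0,0,0.12,0,0,0,1],[0,0,0,0,0,0,1]]'
```

```text
t: 29.15
tool_pos: [0.5663, 0.1814, 0.0475]
ee_rot: [179.9, -0.1, 0.2]
ft_force: [0.1, -0.5, -0.8]
width: 0.0188
t: 29.35
tool_pos: [0.5669, 0.1814, 0.045]
ee_rot: [179.9, -0.1, 0.1]
ft_force: [0.3, 0.1, -0.6]
width: 0.019
```

```bash
python3 -m creep '[[-0.03,0,0.2,0,0,0,1],[0,0,0,0,0,0,1]]'; python3 -m creep '[[0,0,0.1,0,0,0,1],[0,0,0,0,0,0,1]]'
```

```text
t: 29.55
tool_pos: [0.5665, 0.1815, 0.0402]
ee_rot: [180.0, -0.2, 0.1]
ft_force: [0.2, 0.3, -0.5]
width: 0.0185
t: 29.75
tool_pos: [0.5664, 0.1815, 0.0375]
ee_rot: [180.0, -0.2, 0.2]
ft_force: [-0.7, -1.0, -1.9]
width: 0.0188
```

```bash
python3 -m creep '[[0,0,0,0,0,0,0.4],[0,0,0,0,0,0,0.15],[0,0,0,0,0,0,0.15],[0,0,0,0,0,0,0.15]]'; python3 -m creep '[[0,0,-1,0,0,0,0.1],[0,0,-1,0,0,0,0.1],[0,0,-1,0,0,0,0.1],[0,0,-1,0,0,0,0.1],[0,0,-1,0,0,0,0.1],[0,0,-1,0,0,0,0.1],[-1,0,-0.5,0,0,0,0.1],[-1,0,-0.5,0,0,0,0.1]]'; python3 -m creep '[[-1,0,0,0,0,0,0],[0,0,0,0,0,0,0]]'
python3 - <<'E'
from h import *
im,d=env.capture("wrist");save("w_end.png",im);s=env.read_state();print(s["tool_pos"],s["ee_rot"])
it,dt,W=cloud("top")
for k,(x,y) in dict(pw=(.558,-.271),pn=(.4483,-.3035)).items():
    Q=W[(abs(W[...,0]-x)<.04)&(abs(W[...,1]-y)<.04)&(W[...,2]>.012)];print(k,((Q.max(0)+Q.min(0))/2).round(4))
E
```

```text
t: 30.15
tool_pos: [0.5668, 0.1817, 0.0378]
ee_rot: [180.0, -0.2, 0.2]
ft_force: [-0.0, 0.4, -0.3]
width: 0.037
t: 30.95
tool_pos: [0.5167, 0.1812, 0.2178]
ee_rot: [179.9, -0.2, 0.1]
ft_force: [-0.4, -0.1, -0.2]
width: 0.0397
t: 31.15
tool_pos: [0.4892, 0.1813, 0.2201]
ee_rot: [180.0, -0.3, 0.1]
ft_force: [0.1, -0.6, 0.4]
width: 0.0434
[0.49158861 0.18151104 0.22056467] [-1.79989398e+02 -4.59158629e-01  1.05306443e-01]
pw [ 0.558  -0.2708  0.0312]
pn [ 0.4488 -0.3037  0.0274]
```

View pics/w_end.png

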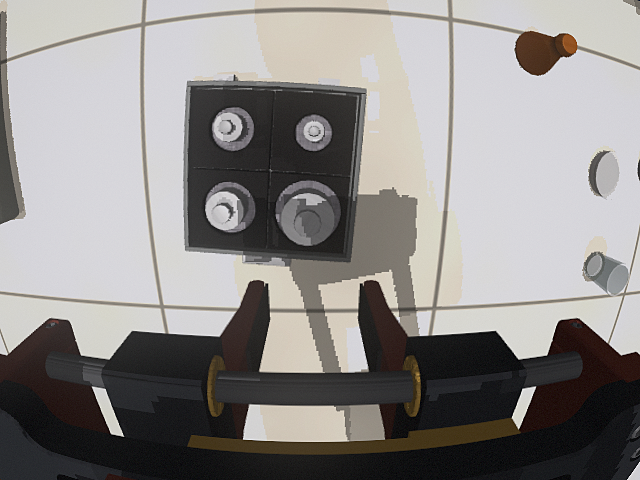

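All four weights stand in their pockets. The knobs are at M (228,127), S (314,131), L (222,212) and XL (308,223). The pots haven't moved. One numeric check of the centring, then I hand in.

Run:
```python
from h import *
k=dict(m=(228,127,.045,233,129),s=(314,131,.041,313,132),l=(222,212,.05,229,208),xl=(308,223,.057,308,212))
for n,(u,v,z,a,b) in k.items(): print(n,"knob",wray(u,v,z)[:2].round(4),"hole",wray(a,b,.017)[:2].round(4))
im,d,W=cloud("top")
for n,c in dict(m=(.5726,.2612),s=(.5672,.183),l=(.4946,.2664),xl=(.4891,.1885)).items():
    Q=W[(abs(W[...,0]-c[0])<.034)&(abs(W[...,1]-c[1])<.034)&(W[...,2]>.027)];print(n,"off pocket",(((Q.max(0)+Q.min(0))/2)[:2]-c).round(4),"top",Q[:,2].max().round(3))
```

```text
m knob [0.577  0.2563] hole [0.5753 0.2579]
s knob [0.5719 0.181 ] hole [0.5709 0.1819]
l knob [0.5014 0.2637] hole [0.498  0.2647]
xl knob [0.4928 0.1861] hole [0.4936 0.1867]Traceback (most recent call last):
  File "<stdin>", line 6, in <module>
    return umr_maximum(a, axis, None, out, keepdims, initial, where)
ValueError: zero-size array to reduction operation maximum which has no identity
```

```bash
python3 -m creep '[[0,0,0,0,0,0,0],[0,0,0,0,0,0,0],[0,0,0,0,0,0,0]]'; python3 -c "
from bench import env
print(env.close_job())"
```

```text
t: 31.6
tool_pos: [0.4962, 0.1815, 0.2195]
ee_rot: [-180.0, -0.5, 0.0]
ft_force: [-0.5, 0.3, -0.2]
width: 0.0442
the job is handed in; nothing more can be done
None
```

I placed all four weights in their own pockets (M, XL, L, then S) and handed the job in at about 31.6 s of the 112 s allowed; no verdict is reported. Each one was gripped by its body, lowered to within about 1–2 mm of the pocket floor and released.

- **Placement:** the last wrist picture shows all four standing upright in the right holes. Measured knob-to-hole offsets were about 2.3 mm for M, 1.3 mm for S, 3.5 mm for L and 1.0 mm for XL, against the 10 mm limit.
- **Pots:** both flat-topped pots measured within 1 mm of where they started, seen from the top camera.
- **Check that failed:** a last top-camera measurement of the weights in the case found no usable points, probably because the arm blocked the view. The centring and upright checks therefore rest on the wrist camera alone, and I did not measure the seating heights on their own.
- **Small disagreement:** the wrist and top cameras differed by up to about 5 mm in absolute position at the end. The knob and hole of each pair were measured in the same picture, so this does not affect the offsets.

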